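Tilt the rolling pin out from under the tub's hood and hold it over the pastry board

ROBOT

A 6-joint arm with a two-finger parallel gripper is mounted at the origin on the work surface. World frame = base frame: x ahead of the robot, y to its left, z up, the work surface at z = 0. Lengths are in m, angles in degrees, forces in N, time in s.
With the tool pointing down it reaches from about 0.325 to 0.925 m from the base axis. Payload 3.1 kg.
Tool frame: the origin (TCP) lies at the very end of the fingers, on their centre line; the grasp point (between the pads) lies 19 mm behind it; z points along the fingers, y is the direction in which the jaws open and shut (so a half turn about z gives the same grasp; the last joint's range is limited). The gripper opens to 85 mm and grips with 20 to 120 N. Pads are 22 mm wide; open, the fingers measure 114 mm over their backs; the gripper's body (76 mm by 85 mm) begins 54 mm behind the grasp point. The pads swing forward as they close: fully open they stand 13 mm farther back than shut.
Start: joints at [68.457, 12.427, 92.441, -0, 75.132, -6.429], TCP at [0.163, 0.603, 0.231] pointing down, gripper open.
Joint ranges: [-157.48, 157.48], [-44.54, 120.13], [17.64, 146.25], [-64.5, 244.5], [7.68, 150.69], [-147.95, 147.95]. Speed limits (degrees/s): [159.86, 159.86, 180, 180, 180, 180].

INTERFACE

Orientations are given as a 3x3 rotation matrix whose columns are the frame's x, y, z axes.
In Python, from plant import r gives the robot as it stands. The module is installed in compiled form; this text tells all that it offers.
- The arm moves only by the shell command python3 -m crank 'ROWS' [FORCE]. ROWS is a JSON object of lists of equal length, an entry for each row: "travel": the shift along the tool's x, y, z in mm, a list of three; "roll": the turn about the tool's z in degrees; "claw": the opening in per cent of the stroke, from 0 (shut) to 100 (fully open). A call has 1 to 12 rows; each row shifts and turns the commanded pose from where the row before left it, along the tool's axes as they then stand; what a row does not reach is not made up. A row lasts 1/10 s, in which the tool goes at most 50 mm and 8.59 degrees, less where a joint would pass 70% of its speed; a pose out of reach is approached as far as the arm can. A call with a gripper value outside its range is refused whole. The fingers move at their own pace and stop on an object; FORCE is the grip in N (left out, the last holds). Time passes only in rows, so rows that do not move let the fingers close. It gives the time, the measured TCP pose, the force and the opening at its end, in the units of the state.
- r.get_state(): the state, without advancing time (a new reading comes with each control period).
- r.camera(name): name is "scene" or "side" or "wrist"; returns the picture (420x560x3 uint8, blue, green, red); there is no depth.
- r.calibration(name): a dict with "camera_matrix" (3x3 intrinsics, pixels), "R" (3x3) and "t" (3): a world point X has camera coordinates R X + t. Camera axes: x right, y down, z forward; pixel columns grow to the right and rows downward; lengths in m; the calibration is good to about 2 mm. The wrist camera is an equidistant fisheye: a pixel r from the principal point sees the ray r / f radians off the axis. A picture is of the moment at which its call begins: read the wrist's pose just before it. calibration takes no time and is no camera call; for the wrist camera it gives the pose at the moment of the call.
- r.sign_off(): hands the job in, once; it reports no verdict.
The state is a dict: "t": time; "joints": joint angles; "joint_velocities": joint speeds; "joint_efforts": joint torques, N m; "ee_pos": TCP position; "orientation": TCP orientation; "contact_force": force on the tool from outside, world axes, zero at the start; "moment": the same for the moment, N m; "grip_width": finger opening in m.
Only numpy, scipy, OpenCV 4.12 (cv2) and the standard library are available. Lean on these libraries where they do the work, as an engineer would, in place of code of your own. Each camera call takes 0.05 s, during which the arm holds its last target. There are 200 camera calls.

TASK

Take the rolling pin out of the half-covered white tub: lift its open end first and draw it slantwise out through the opening, as it is too long to come out level, and finish while holding it still in the gripper, level, about a hand's breadth (100 mm) above the middle of the marble board and in line with the board's long side. Do not put it down or let go; leave everything else on the counter where it is.

Things in the scene. Friction and masses are not known exactly. Their poses are not given: they have to be found in the camera images.
- tub: white open-topped tub, fixed, outside 308 (x) x 208 (y) x 85 mm high, walls and floor 4 mm. Origin: centre of its underside, z up. A green hood plate, 4 mm thick (underside 85 mm above the counter), is screwed across its full width at the -x end (robot side), roofing the inside from the wall (x = -150 mm) to x = -60 mm. The opening is the rest, 210 x 200 mm: too short to lift the pin out level
- hood_edge (a point): the middle of the lower edge of the hood's free border, at x = -60 mm, z = 85 mm in the tub's frame
- pin: wooden rolling pin: barrel 40 mm across, 170 mm long; handles 22 mm across, 50 mm long; 270 mm overall, 0.2 to 0.35 kg. Origin: centre (of mass too), on its axis; x along the pin. At first it lies loose on the tub's floor (axis 24 mm over the counter), about along the tub's x, its -x end under the hood, middle in the open, 7 to 23 mm of play at each end; it can roll
- pin_front (a point): centre of the end face of the pin's +x handle, in the open at the start (far from the robot)
- pin_rear (a point): centre of the end face of the pin's -x handle, under the hood at the start
- board: marble pastry board fixed to the counter, 300 (its x, the long side) x 200 (its y) x 18 mm. Origin: centre of its underside. It lies on the robot's other side from the tub; tub and board may be on either side
- cutter: steel ring cutter, 60 mm across, 25 mm high, standing on the board; a bystander
- scraper: dough scraper, steel blade 75 x 110 mm with a black grip, lying flat on the board (16 mm high); a bystander
- spatula: spatula lying crosswise at the far edge of the working area; a bystander
- bowl: steel bowl, 100 mm across, 55 mm high; a bystander
- syrup: amber bottle, 60 mm across, 170 mm high; a bystander

How it is judged (in metres and radians):
On the way, in this order (a step that is already met when the one before it is completed fails the run):
1. the pin slants out of the tub: its front end above the rim, its rear end still below the hood's level inside the tub (height (world z) of pin_front above 0.1 m and height (world z) of pin_rear below 0.08 m and x of pin_rear in the frame of tub between -0.155 and 0.05 m and contact force between the fingers and pin above 0.5 N), for 0.1 s.
2. the whole pin is above the tub's rim and hood (height (world z) of each of pin_front, pin_rear above 0.095 m), for 0.1 s.
At the end, for the whole second after the job is handed in: The pin is held still in the fingers, touching neither tub nor board: centre within 50 mm horizontally of the board's centre and 75 to 200 mm above the counter, both ends over 60 mm, level within 0.17 rad, axis within 0.2 rad of the board's long side (either way round) (contact force between the fingers and pin above 1 N and horizontal distance between pin and board below 0.05 m and height (world z) of pin between 0.075 and 0.2 m and height (world z) of each of pin_front, pin_rear above 0.06 m and angle between pin's own x axis and vertical between 1.4008 and 1.7408 rad and angle between the x axis of pin and the x axis of board, either way round below 0.2 rad and contact force between pin and tub below 0.1 N and contact force between pin and board below 0.1 N and linear speed of pin below 0.03 m/s); the arm keeps its last pose, push and grip.
It fails at once if another thing on the counter or the board shifted by more than 25 mm (distance of any of cutter, scraper, spatula, bowl, syrup from where it was at the start of the episode above 0.025 m).
It also fails if it takes over 40 s, if anything falls off the work surface, if the arm or the gripper's body presses on something with over 40 N, if the wrist force passes 120 N, or if a joint passes its speed limit or range.

## Working session

There is one attempt and no reset: what is moved stays moved. The work goes in short steps, Python scripts to look and compute and a shell command to move; the robot and the scene stay as the last step left them, time stands still between calls to the robot, and variables do not carry over. Pictures are saved under pics/ and viewed, about 8 in all and at most 12, crops included, and the job is handed in when it is done.

```bash
mkdir -p pics; python3 - <<'E'
from plant import r
import cv2,numpy as np
np.set_printoptions(precision=4,suppress=True)
s=r.get_state(); print(s['t'],s['ee_pos'],s['orientation'],s['grip_width'])
for n in ("scene","side"):
    c=r.calibration(n);print(n,c)
    cv2.imwrite(f"pics/{n}0.png",cv2.resize(r.camera(n),(800,600),interpolation=cv2.INTER_CUBIC))
E
```

```text
0.0 [0.1626 0.6026 0.23  ] [[-0.9654  0.2608 -0.0009]
 [ 0.2608  0.9654 -0.0022]
 [ 0.0003 -0.0024 -1.    ]] 0.08560801232209833
scene {'camera_matrix': array([[505.396 ,   0.    , 281.7052],
       [  0.    , 505.396 , 208.3805],
       [  0.    ,   0.    ,   1.    ]]), 'R': array([[ 0.4822,  0.8761,  0.0009],
       [ 0.683 , -0.3753, -0.6267],
       [-0.5487,  0.3028, -0.7793]]), 't': array([-0.2696, -0.3398,  1.7663])}
side {'camera_matrix': array([[475.3996,   0.    , 280.8853],
       [  0.    , 475.3996, 205.0443],
       [  0.    ,   0.    ,   1.    ]]), 'R': array([[ 0.7392, -0.6735, -0.0093],
       [-0.5118, -0.5527, -0.6577],
       [ 0.4378,  0.4909, -0.7532]]), 't': array([-0.4434,  0.3518,  1.3752])}
```

View pics/scene0.png

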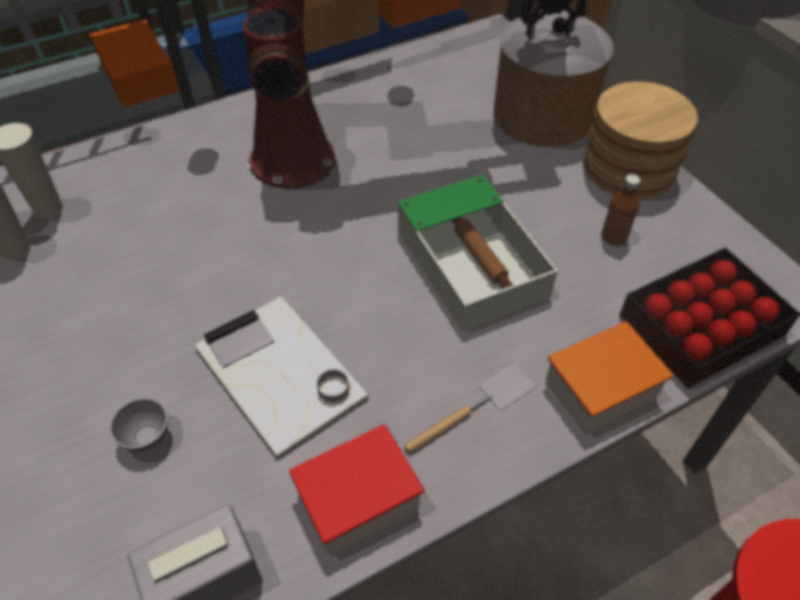

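View pics/side0.png

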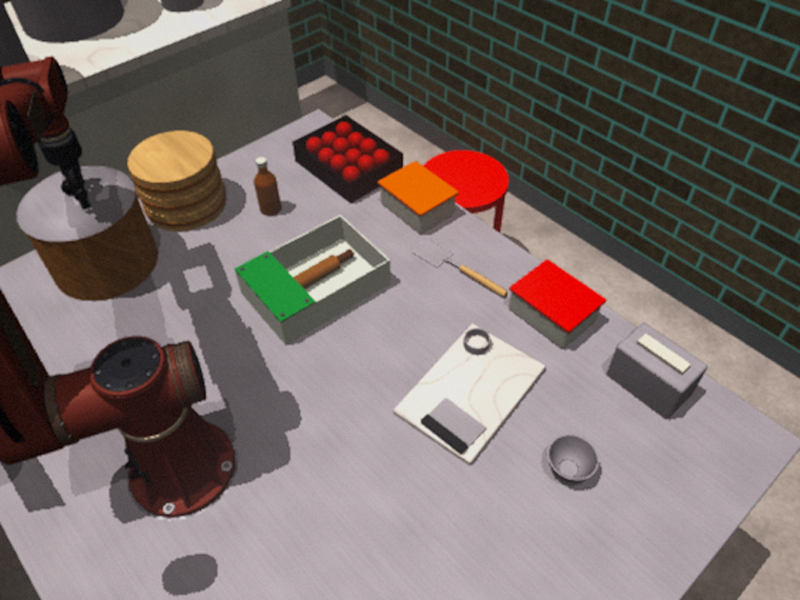

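The scene view shows the hood (398–503, 178–228), the tub's front rim corners (554,270) and (465,307), and the pin from (455,222) to (507,285). The board corners are (197,347), (281,298), (367,397) and (280,453). The side view agrees: tub around (237–390, 219–338), board (395–546, 325–460).

```bash
cat > h.py <<'E'
from plant import r
import numpy as np,cv2
from scipy.optimize import least_squares
np.set_printoptions(precision=4,suppress=True)
C={n:r.calibration(n) for n in("scene","side")}
def proj(n,X):
    c=C[n];p=(np.atleast_2d(X)@c["R"].T+c["t"])@c["camera_matrix"].T
    return p[:,:2]/p[:,2:]
def ray(n,uv,z):
    c=C[n];d=c["R"].T@np.linalg.solve(c["camera_matrix"],[*uv,1]);o=-c["R"].T@c["t"]
    return o+d*(z-o[2])/d[2]
def T(p,X):
    c,s=np.cos(p[2]),np.sin(p[2]);X=np.array(X,float)
    return np.c_[p[0]+c*X[:,0]-s*X[:,1],p[1]+s*X[:,0]+c*X[:,1],X[:,2]]
def fit(X,obs,p0):
    f=lambda p:np.concatenate([(proj(n,T(p,X))-np.array(o)*.7).ravel() for n,o in obs.items()])
    q=least_squares(f,p0,loss='soft_l1');return q.x,f(q.x).reshape(-1,2)
E
python3 - <<'E'
from h import *
Xt=np.array([[-154,104,89],[-154,-104,89],[-60,104,89],[-60,-104,89],[154,104,85],[154,-104,85]])/1e3
p,e=fit(Xt,{"scene":[(487,178),(398,203),(503,207),(415,228),(554,270),(465,307)],"side":[(237,268),(289,320),(273,245),(316,300),(341,219),(390,264)]},[.5,.25,.3])
print("tub",p,np.degrees(p[2]));print(e.round(1).tolist())
Xb=np.array([[-150,100,18],[-150,-100,18],[150,100,18],[150,-100,18]])/1e3
p,e=fit(Xb,{"scene":[(281,298),(197,347),(367,397),(280,453)],"side":[(395,408),(470,460),(473,325),(546,369)]},[.55,-.2,0])
print("board",p,np.degrees(p[2]));print(e.round(1).tolist())
a=cv2.resize(r.camera("scene")[115:225,270:400],(780,660)[:2],interpolation=cv2.INTER_CUBIC)[:600]
cv2.imwrite("pics/pin1.png",a)
b=cv2.resize(r.camera("side")[140:240,155:285],(780,600),interpolation=cv2.INTER_CUBIC)
cv2.imwrite("pics/pin2.png",b)
E
```

```text
tub [ 0.5012  0.1986 -0.0815] -4.668562604141068
[[-2.8, -1.8], [-0.7, -0.6], [0.5, -3.2], [0.3, 2.2], [1.8, 2.0], [-1.6, -0.1], [-0.4, -1.1], [-5.1, 0.0], [-1.7, 2.9], [0.8, 0.1], [1.5, -3.8], [1.5, -3.1]]
board [ 0.564  -0.2688  0.1646] 9.428559587220155
[[0.2, -1.9], [-2.6, -1.4], [1.3, -1.5], [-2.8, 2.6], [-1.2, -0.4], [0.9, 0.4], [0.1, -3.3], [1.1, -4.0]]
```

View pics/pin1.png

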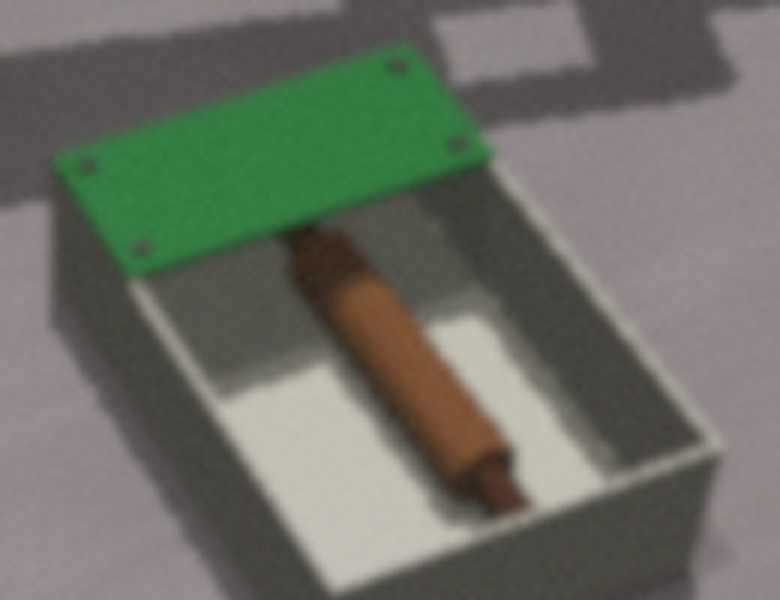

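View pics/pin2.png

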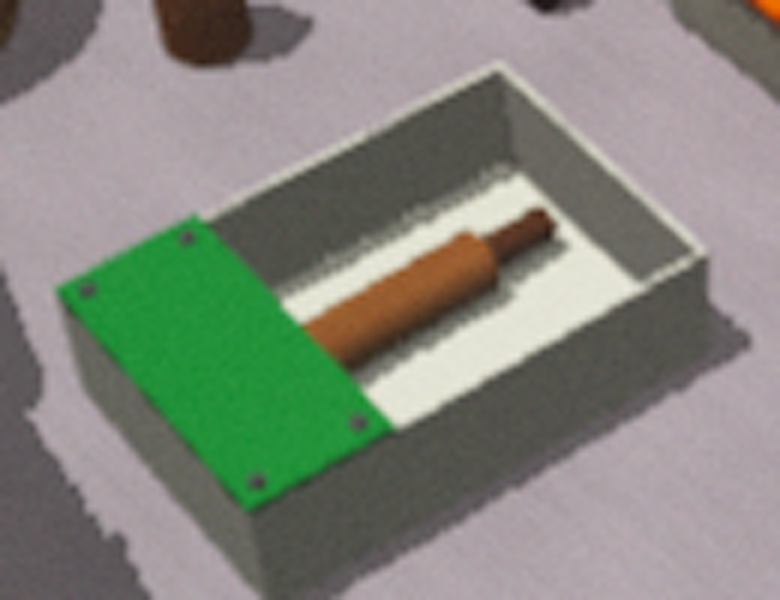

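The crops show the tub corners sharply. The pin's barrel front face is near (488,470) in crop 1 and (484,262) in crop 2, and the handle tip is near (546,225) in crop 2.

```bash
python3 - <<'E'
from h import *
a=lambda L:[((x/6+270)/.7,(y/6+115)/.7) for x,y in L]
b=lambda L:[((x/6+155)/.7,(y/6+140)/.7) for x,y in L]
Xt=np.array([[-154,104,89],[-154,-104,89],[-60,104,89],[-60,-104,89],[154,104,85],[154,-104,85]])/1e3
S=a([(408,43),(55,162),(492,155),(133,275),(718,447),(335,592)]);D=b([(60,290),(252,508),(200,214),(395,430),(500,63),(707,252)])
for o in({"scene":S,"side":D},{"scene":S},{"side":D}):
    p,e=fit(Xt,o,[.5,.25,0]);print("tub",p,np.degrees(p[2]),abs(e).max().round(1))
p,e=fit(Xt,{"scene":S,"side":D},[.5,.25,0])
for nm,n,f,q in [("facec","scene",a,(485,472)),("midbarrelnear","scene",a,(325,262)),("tip","scene",a,(512,510)),
  ("facec","side",b,(483,262)),("tip","side",b,(546,225)),("hoodcut","side",b,(327,347))]:
    u=np.array(f([q])[0])*.7; w=ray(n,u,.024); c,s=np.cos(p[2]),np.sin(p[2]);d=w[:2]-p[:2]
    print(nm,n,w,"tub",[c*d[0]+s*d[1],-s*d[0]+c*d[1]])
E
```

```text
tub [ 0.4981  0.2009 -0.0675] -3.8656515551504733 1.6
tub [ 0.4993  0.2025 -0.0682] -3.9058756185520265 1.1
tub [ 0.4956  0.1974 -0.067 ] -3.8378286932055814 0.8
facec scene [0.5783 0.2232 0.024 ] tub [np.float64(0.07857132669750735), np.float64(0.02766233393081842)]
midbarrelnear scene [0.4173 0.2303 0.024 ] tub [np.float64(-0.08256104964340835), np.float64(0.023883464500371116)]
tip scene [0.6051 0.2212 0.024 ] tub [np.float64(0.10538443406080422), np.float64(0.027434780569199946)]
facec side [0.5748 0.2151 0.024 ] tub [np.float64(0.07557794205211488), np.float64(0.01937186462693379)]
tip side [0.6224 0.2134 0.024 ] tub [np.float64(0.12321601437484346), np.float64(0.020813497018050055)]
hoodcut side [0.4646 0.2235 0.024 ] tub [np.float64(-0.034952636809417466), np.float64(0.020339128420874392)]
```

```bash
python3 -m crank '{"travel":[[0,0,0],[0,0,0],[-32,-30,0],[-32,-30,0],[-32,-30,0],[-32,-30,0],[-32,-30,0],[-32,-30,0],[-32,-30,0],[-32,-30,0],[-32,-30,0],[-32,-30,0]],"roll":[-5.6,-5.6,0,0,0,0,0,0,0,0,0,0],"claw":[100,100,100,100,100,100,100,100,100,100,100,100]}' 20
python3 -m crank '{"travel":[[-30,-27,0],[-29,-28,0],[0,0,20],[0,0,0]],"roll":[0,0,0,0],"claw":[100,100,100,100]}'
python3 - <<'E'
from h import *
s=r.get_state();c=r.calibration("wrist");im=r.camera("wrist")
np.savez("w1.npz",**c);print(s['ee_pos'],s['orientation'],s['joints'],s['contact_force']);print(c)
cv2.imwrite("pics/w1.png",cv2.resize(im,(800,600),interpolation=cv2.INTER_CUBIC))
E
```

```text
t: 1.4
ee_pos: [0.4626, 0.2807, 0.2312]
orientation: [[-0.998, 0.068, 0.0], [0.068, 0.998, 0.0], [-0.0, 0.0, -1.0]]
contact_force: [0.5, 0.7, 0.2]
grip_width: 0.0853
t: 1.8
ee_pos: [0.5155, 0.2216, 0.2084]
orientation: [[-0.997, 0.071, -0.006], [0.071, 0.997, -0.001], [0.006, -0.002, -1.0]]
contact_force: [-0.3, 0.1, -1.1]
grip_width: 0.0854
[0.5155 0.2216 0.2084] [[-0.9975  0.0707 -0.0058]
 [ 0.0707  0.9975 -0.0015]
 [ 0.0057 -0.0019 -1.    ]] [ 16.094    6.1086 102.194    0.0107  72.0385 -69.8531] [-0.2677  0.0576 -1.0556]
{'camera_matrix': array([[325.1923,   0.    , 280.4036],
       [  0.    , 325.1923, 210.432 ],
       [  0.    ,   0.    ,   1.    ]]), 'R': array([[ 0.0716,  0.9974, -0.0015],
       [ 0.959 , -0.0684,  0.275 ],
       [ 0.2742, -0.0211, -0.9614]]), 't': array([-0.2567, -0.5084,  0.2212])}
```

View pics/w1.png

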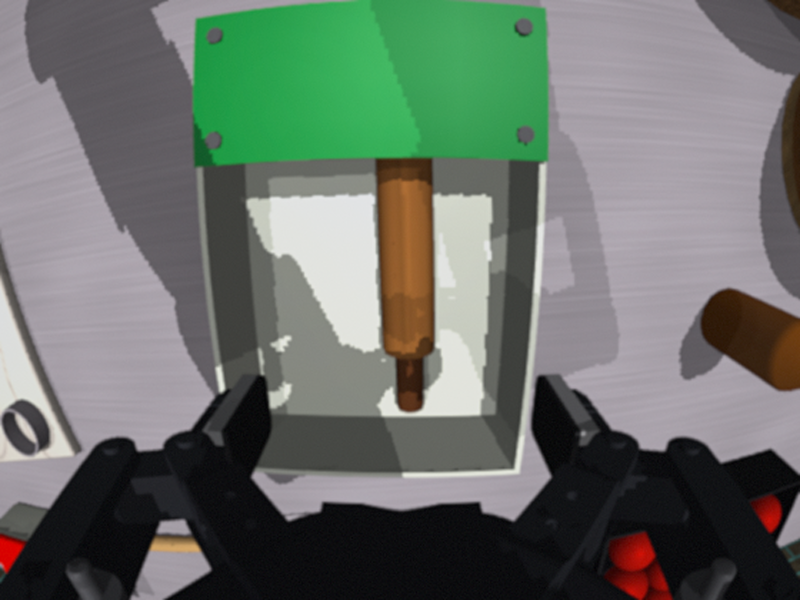

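The wrist view shows the pin running almost straight down the image. Its barrel is at (405,165) at the hood edge, the front face is near (409,352) and the handle tip at (410,406). The hood edge corners are (195,166) and (547,160).

```bash
python3 - <<'E'
from h import *
c=dict(np.load("w1.npz"));K=c["camera_matrix"]
s=r.get_state();Ro=np.array(s['orientation'])
def w(u,v,z):
    d=(np.array([u,v])*.7-K[:2,2])/K[0,0];t=np.hypot(*d)
    d=c["R"].T@np.array([*(d/t*np.sin(t)),np.cos(t)]);o=-c["R"].T@c["t"];return o+d*(z-o[2])/d[2]
P={"cut":(405,165,.024),"barrelmid":(406,250,.024),"face":(409,350,.024),"tip":(410,406,.024),"hoodL":(195,166,.089),"hoodR":(547,160,.089),"rimL":(247,468,.085),"rimR":(520,473,.085)}
for k,v in P.items():
    x=w(*v);print(k,x,"tool",(Ro.T@(x-s['ee_pos'])*1e3).round(1))
E
```

```text
cut [0.4411 0.2288 0.024 ] tool [ 73.9   1.3 185.8]
barrelmid [0.5015 0.2253 0.024 ] tool [ 13.3   2.  185.5]
face [0.5783 0.2223 0.024 ] tool [-63.4   4.4 185.2]
tip [0.6269 0.2199 0.024 ] tool [-112.1    5.4  185. ]
hoodL [0.4282 0.1037 0.089 ] tool [  78.3 -124.4  121. ]
hoodR [0.4422 0.3103 0.089 ] tool [ 78.7  82.6 120.7]
rimL [0.6408 0.0986 0.085 ] tool [-134.1 -114.8  124. ]
rimR [0.6572 0.2971 0.085 ] tool [-136.7   84.3  123.7]
```

```bash
python3 -m crank '{"travel":[[0,2.5,30],[0,0,35],[0,0,35],[0,0,30],[0,0,30],[0,0,20],[0,0,10],[0,0,5],[0,0,0],[0,0,0]],"roll":[-1,0,0,0,0,0,0,0,0,0],"claw":[100,100,100,100,100,100,100,100,100,100]}' 20
python3 - <<'E'
from h import *
s=r.get_state();print(s['ee_pos'],s['contact_force'])
E
```

```text
t: 2.85
ee_pos: [0.5181, 0.2265, 0.0177]
orientation: [[-0.999, 0.05, 0.002], [0.05, 0.999, 0.001], [-0.002, 0.001, -1.0]]
contact_force: [-0.3, -0.4, 1.1]
grip_width: 0.0854
[0.5181 0.2265 0.0177] [-0.2772 -0.4028  1.0895]
```

```bash
python3 -m crank '{"travel":[[0,-1,4],[0,0,5],[0,0,0],[0,0,0],[0,0,0],[0,0,0],[0,0,0],[0,0,0],[0,0,0],[0,0,0]],"roll":[0,0,0,0,0,0,0,0,0,0],"claw":[100,100,70,40,20,0,0,0,0,0]}' 30
```

```text
t: 3.85
ee_pos: [0.5172, 0.225, 0.0075]
orientation: [[-0.999, 0.051, 0.0], [0.051, 0.999, 0.0], [-0.0, 0.0, -1.0]]
contact_force: [-0.1, 0.9, 1.4]
grip_width: 0.0394
```

```bash
python3 -m crank '{"travel":[[0,0,-7],[0,0,-8],[0,0,-8],[0,0,-8],[0,0,-8],[0,0,-8],[0,0,-8],[0,0,-8],[0,0,-8],[0,0,0]],"roll":[0,0,0,0,0,0,0,0,0,0],"claw":[0,0,0,0,0,0,0,0,0,0]}' 30
python3 - <<'E'
from h import *
a=cv2.resize(r.camera("side")[110:240,120:300],(550,400),interpolation=cv2.INTER_CUBIC)
b=cv2.resize(r.camera("wrist"),(533,400))
cv2.imwrite("pics/l1.png",cv2.resize(np.hstack([a[:,:],b]),(800,295)))
E
```

```text
t: 4.85
ee_pos: [0.5174, 0.2251, 0.0795]
orientation: [[-0.999, 0.051, 0.001], [0.051, 0.999, 0.001], [-0.001, 0.001, -1.0]]
contact_force: [0.8, 0.2, -5.3]
grip_width: 0.0391
```

View pics/l1.png

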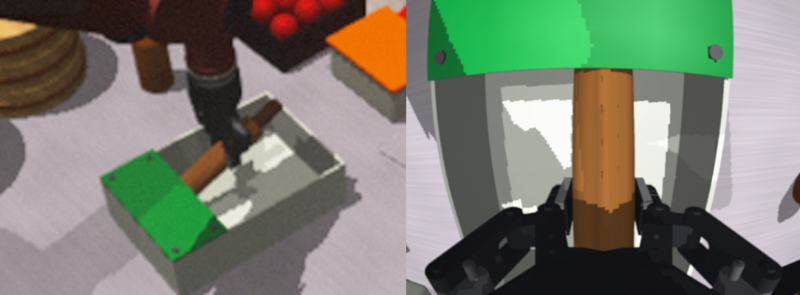

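The front end is up and the barrel leans on the hood's edge, tilted about 23°. Next I draw it out along its axis, then lift.

```bash
python3 -m crank '{"travel":[[-10,0,-3],[-20,0,-7],[-20,0,-7],[-20,0,-7],[-20,0,-7],[-20,0,-7],[-15,0,-5],[0,0,0],[0,0,0]],"roll":[0,0,0,0,0,0,0,0,0],"claw":[0,0,0,0,0,0,0,0,0]}' 30
python3 - <<'E'
from h import *
a=cv2.resize(r.camera("side")[90:240,120:320],(533,400),interpolation=cv2.INTER_CUBIC)
b=cv2.resize(r.camera("scene")[60:240,250:420],(378,400),interpolation=cv2.INTER_CUBIC)
cv2.imwrite("pics/l2.png",cv2.resize(np.hstack([a,b]),(800,351)))
E
```

```text
t: 5.85
ee_pos: [0.6415, 0.2184, 0.1208]
orientation: [[-0.999, 0.051, -0.002], [0.051, 0.999, -0.0], [0.002, -0.0, -1.0]]
contact_force: [-1.2, -0.9, -3.1]
grip_width: 0.0393
```

View pics/l2.png

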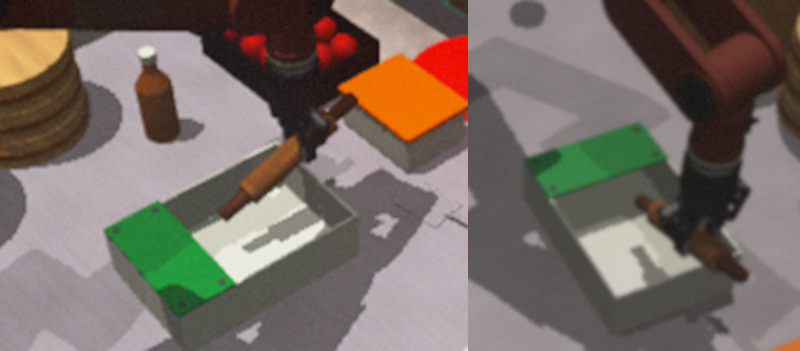

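```bash
python3 -m crank '{"travel":[[0,0,-15],[0,0,-15],[0,0,-15],[0,0,0],[15,0,0],[20,0,0],[20,0,0],[15,0,0],[10,0,0],[0,0,0]],"roll":[0,0,0,0,0,0,0,0,0,0],"claw":[0,0,0,0,0,0,0,0,0,0]}' 30
python3 - <<'E'
from h import *
im={n:r.camera(n) for n in("side","scene")}
a=cv2.resize(im["side"][90:240,120:320],(533,400),interpolation=cv2.INTER_CUBIC)
b=cv2.resize(im["scene"][60:240,250:420],(378,400),interpolation=cv2.INTER_CUBIC)
cv2.imwrite("pics/l3.png",cv2.resize(np.hstack([a,b]),(800,351)))
E
```

```text
t: 6.95
ee_pos: [0.5608, 0.2227, 0.1664]
orientation: [[-0.999, 0.05, -0.0], [0.05, 0.999, -0.0], [0.0, -0.0, -1.0]]
contact_force: [1.1, -0.1, -3.0]
grip_width: 0.039
```

View pics/l3.png

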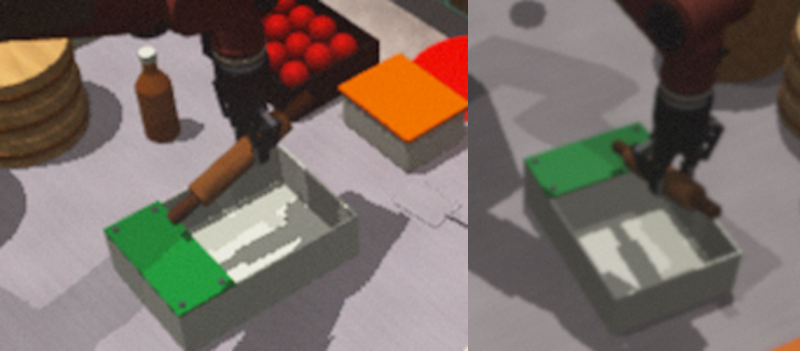

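The rear tip is above the hood at side (172,218) and scene (617,146) in this composite. The front tip is at (305,95) and (716,212). I triangulate both.

```bash
python3 - <<'E'
from h import *
s=r.get_state();P=[]
M={n:C[n]["camera_matrix"]@np.c_[C[n]["R"],C[n]["t"]] for n in C}
for a,b in [((172,218),(617,146)),((305,95),(716,212))]:
    u=np.array([120+a[0]/2.34,90+a[1]/2.34]);v=np.array([250+(b[0]-468)/1.952,60+b[1]/1.952])
    X=cv2.triangulatePoints(M["side"],M["scene"],u,v).ravel();X=X[:3]/X[3];P.append(X)
    print(X,(proj("side",X)-u).round(1))
d=P[1]-P[0];print("len",np.linalg.norm(d),"tilt",np.degrees(np.arcsin(d[2]/np.linalg.norm(d))),"mid",(P[0]+P[1])/2,"yaw",np.degrees(np.arctan2(d[1],d[0])),s['ee_pos'])
E
```

```text
[0.4185 0.2291 0.1269] [[0. 0.]]
[0.6652 0.2221 0.2141] [[0.1 0.2]]
len 0.26176326519687926 tilt 19.455146194974105 mid [0.5419 0.2256 0.1705] yaw -1.6351362874780466 [0.5626 0.2226 0.1668]
```

```bash
python3 -m crank '{"travel":[[0,0,10],[0,0,10],[0,0,8],[0,0,8],[0,0,8],[0,0,8],[0,0,8],[0,0,8],[0,0,6],[0,0,4],[0,0,2],[0,0,0]],"roll":[0,0,0,0,0,0,0,0,0,0,0,0],"claw":[0,0,0,0,0,0,0,0,0,0,0,0]}' 20
python3 - <<'E'
from h import *
im={n:r.camera(n) for n in("side","scene")}
a=cv2.resize(im["side"][90:240,120:320],(533,400),interpolation=cv2.INTER_CUBIC)
b=cv2.resize(im["scene"][60:240,250:420],(378,400),interpolation=cv2.INTER_CUBIC)
cv2.imwrite("pics/l4.png",cv2.resize(np.hstack([a,b]),(800,351)))
print(r.get_state()['ee_pos'],r.get_state()['contact_force'])
E
```

```text
t: 8.25
ee_pos: [0.5613, 0.2225, 0.0859]
orientation: [[-0.999, 0.051, -0.001], [0.051, 0.999, -0.0], [0.001, -0.0, -1.0]]
contact_force: [1.1, -0.2, -1.1]
grip_width: 0.039
[0.5613 0.2225 0.0862] [-0.7121 -0.4593 -1.201 ]
```

View pics/l4.png

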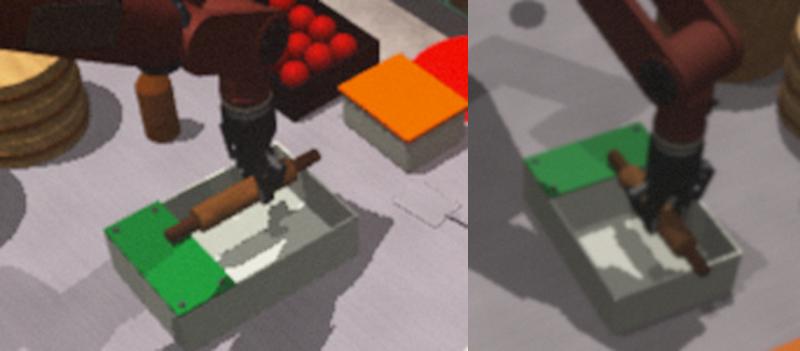

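The pin lies nearly level on the hood and front rim, still gripped. Now full grip, lift and carry.

```bash
python3 -m crank '{"travel":[[0,0,0],[0,0,0],[0,0,0],[0,0,0],[0,0,-8],[0,0,-12],[0,0,-12],[0,0,-12],[0,0,-10],[0,0,-6],[0,0,0]],"roll":[0,0,0,0,0,0,0,0,0,0,0],"claw":[0,0,0,0,0,0,0,0,0,0,0]}' 120
python3 - <<'E'
from h import *
im={n:r.camera(n) for n in("side","scene")}
a=cv2.resize(im["side"][90:240,120:320],(533,400),interpolation=cv2.INTER_CUBIC)
b=cv2.resize(im["scene"][60:240,250:420],(378,400),interpolation=cv2.INTER_CUBIC)
cv2.imwrite("pics/l5.png",cv2.resize(np.hstack([a,b]),(800,351)))
E
```

```text
t: 9.45
ee_pos: [0.5629, 0.2228, 0.148]
orientation: [[-0.999, 0.051, 0.003], [0.051, 0.999, 0.001], [-0.003, 0.001, -1.0]]
contact_force: [0.1, -0.5, -2.9]
grip_width: 0.0371
```

View pics/l5.png

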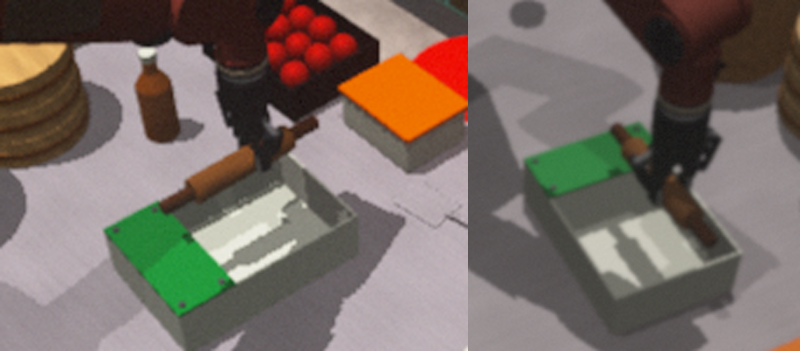

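It stays level, with tips at side (166,207) and (314,123), the same slope as before the lift. Carrying it to the board.

```bash
python3 -m crank '{"travel":[[0,0,0],[0,0,0],[4,-15,0],[4,-30,0],[4,-40,0],[4,-40,0],[4,-40,0],[4,-40,0],[4,-40,0],[4,-40,0],[4,-40,0]],"roll":[-6.1,-6.1,0,0,0,0,0,0,0,0,0],"claw":[0,0,0,0,0,0,0,0,0,0,0]}' 120
python3 -m crank '{"travel":[[4,-40,0],[4,-40,0],[4,-40,0],[4,-25,0],[4,-15,0],[0,0,-0],[0,0,10],[0,0,15],[0,0,10],[0,0,0],[0,0,0]],"roll":[0,0,0,0,0,0,0,0,0,0,0],"claw":[0,0,0,0,0,0,0,0,0,0,0]}' 120
python3 - <<'E'
from h import *
im={n:r.camera(n) for n in("side","scene")}
a=cv2.resize(im["side"][180:360,240:420],(400,400),interpolation=cv2.INTER_CUBIC)
b=cv2.resize(im["scene"][160:340,110:290],(400,400),interpolation=cv2.INTER_CUBIC)
cv2.imwrite("pics/l6.png",np.hstack([a,b]))
print(r.get_state()['ee_pos'],r.get_state()['joints'])
E
```

```text
t: 10.65
ee_pos: [0.5776, -0.1064, 0.1457]
orientation: [[-0.987, -0.158, -0.001], [-0.158, 0.987, -0.0], [0.001, 0.0, -1.0]]
contact_force: [-0.7, -0.4, -3.2]
grip_width: 0.0373
t: 11.75
ee_pos: [0.5844, -0.264, 0.1101]
orientation: [[-0.987, -0.162, -0.002], [-0.162, 0.987, 0.001], [0.002, 0.001, -1.0]]
contact_force: [-0.5, -0.3, -2.9]
grip_width: 0.037
[ 0.5854 -0.2649  0.1117] [ -30.6037   21.33     94.8966   -0.0003   63.7226 -129.9237]
```

View pics/l6.png

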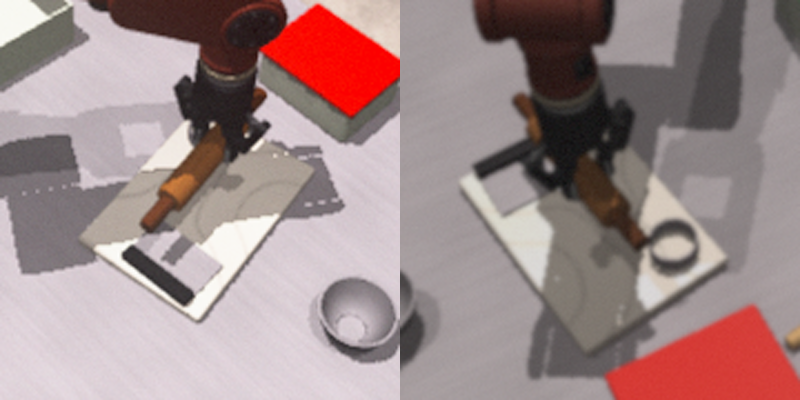

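The pin is over the board. Its tips are at side (150,222) and (261,95), scene (520,101) and (642,241). Board corners in side are (82,239), (200,320), (312,170); in scene (462,184), (592,353), (728,260).

```bash
python3 - <<'E'
from h import *
sd=lambda p:np.array([240+p[0]/2.2222,180+p[1]/2.2222]);sc=lambda p:np.array([110+(p[0]-400)/2.2222,160+p[1]/2.2222])
M={n:C[n]["camera_matrix"]@np.c_[C[n]["R"],C[n]["t"]] for n in C};P=[]
for a,b in [((150,222),(520,101)),((261,95),(642,241))]:
    X=cv2.triangulatePoints(M["side"],M["scene"],sd(a),sc(b)).ravel();X=X[:3]/X[3];P.append(X);print(X)
d=P[1]-P[0];print("len",np.linalg.norm(d),"tilt",np.degrees(np.arcsin(d[2]/np.linalg.norm(d))),"mid",(P[0]+P[1])/2,"yaw",np.degrees(np.arctan2(d[1],d[0])))
B={k:ray("side",sd(p),.018) for k,p in {"mp":(82,239),"mm":(200,320),"pm":(312,170)}.items()}
D={k:ray("scene",sc(p),.018) for k,p in {"mm":(462,184),"pm":(592,353),"pp":(728,260)}.items()}
for E,(i,j) in((B,("mp","pm")),(D,("mm","pp"))):
    e=E["pm"]-E["mm"];print("board",(E[i]+E[j])/2,np.degrees(np.arctan2(e[1],e[0])),np.linalg.norm(e))
s=r.get_state();print(s['t'],s['joint_velocities'],s['contact_force'])
E
```

```text
[ 0.4371 -0.2908  0.1203]
[ 0.691  -0.2475  0.1254]
len 0.25761852438502697 tilt 1.146891264054101 mid [ 0.564  -0.2691  0.1228] yaw 9.679181095372634
board [ 0.5564 -0.2732  0.018 ] 10.602623995797245 0.29104546271248305
board [ 0.5683 -0.2675  0.018 ] 10.204817840548644 0.2945082849456393
11.85 [-0.2786 -0.3698 -0.5824 -0.0026  0.1074 -0.0333] [ 0.6914 -0.4402 -2.671 ]
```

The pin is centred within about 1 cm, aligned within 1° and level within about 1°, at z ≈ 0.125. I let it settle and hand in.

```bash
python3 -m crank '{"travel":[[0,0,0],[0,0,0],[0,0,0],[0,0,0],[0,0,0]],"roll":[0,0,0,0,0],"claw":[0,0,0,0,0]}' 120
python3 -c "
from plant import r
print(r.sign_off()); s=r.get_state(); print(s['t'],s['ee_pos'],s['grip_width'],s['contact_force'])"
```

```text
t: 12.35
ee_pos: [0.5849, -0.2652, 0.1114]
orientation: [[-0.987, -0.161, 0.0], [-0.161, 0.987, -0.0], [-0.0, -0.0, -1.0]]
contact_force: [-0.8, -1.2, -2.9]
grip_width: 0.037
the job is handed in; nothing more can be done
None
the job is handed in; nothing more can be done
```

The pin is out of the tub and held still and level over the middle of the marble board. I handed the job in at about 12.4 s; the hand-in gives no verdict.

**How it went:** I gripped the barrel about 22 mm ahead of the pin's centre and lifted it against the hood edge, so it tilted front end up by about 20°. I drew it out along that slant. While still gripping, I lowered it onto the hood top and front rim to bring it level. I then tightened to 120 N and carried it to the board.

**Last checks (from the camera images):**

| Check | Measured | Limit |
|---|---|---|
| Pin centre | (0.564, -0.269) m, within about 1 cm of the board's centre | 50 mm |
| Height of centre | about 0.123 m | 0.075–0.2 m |
| Height of ends | about 0.12 m | above 0.06 m |
| Tilt from level | about 1° | about 9.7° |
| Angle to board's long side | about 1° | about 11.5° |

- **Grip and weight:** the last readings before hand-in were a finger opening of 37 mm and about 3 N on the wrist, which fits the pin's weight.
- **Disagreements:** the two cameras differed by about 12 mm on the board's centre, and the pin measured 258–262 mm long instead of 270, both well inside the limits.
- **Not checked:** I did not measure the bystanders. Nothing touched them on the way, and the cutter, scraper and bowl look undisturbed in the last picture. I had no reading for the two mid-way steps beyond the tilt and height estimates.

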